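# Change the yard water over to the rain tank

### The arm

A 6-joint arm with a two-finger parallel gripper is mounted at the origin on the work surface. World frame = base frame: x ahead of the robot, y to its left, z up, the work surface at z = 0. Lengths are in mm, angles in rad, forces in N, time in s.
With the tool pointing down it reaches from about 275 to 725 mm from the base axis. Payload 15.9 kg.
Tool frame: the origin (TCP) lies midway between the tips of the shut fingers; the grasp point (between the pads) lies 19 mm behind it; z points along the fingers, y is the direction in which the jaws open and shut (so a half turn about z gives the same grasp; the last joint's range is limited). The gripper opens to 85 mm and grips with 20 to 120 N. Pads are 22 mm wide; open, the fingers measure 114 mm over their backs; the gripper's body (76 mm by 85 mm) begins 54 mm behind the grasp point. The pads swing forward as they close: fully open they stand 13 mm farther back than shut.
Start: joints at [-1.133, 0.213, -0.034, 1.323, 0, 1.571], TCP at [211.966, -452.831, 231.306] pointing down, gripper open.
Joint ranges: [-2.98, 2.98], [-0.74, 1.72], [-1.14, 1.35], [-2.1, 2.04], [-1.57, 1.44], [-3.14, 3.14]. Speed limits (rad/s): [1.89, 1.89, 2.39, 2.57, 3.14, 3.14].

### API

Orientations are given as a 3x3 rotation matrix whose columns are the frame's x, y, z axes.
In Python, from plant import sensors, cams, job gives the robot as it stands. The module is installed in compiled form; this text tells all that it offers.
- The arm moves only by the tool apply_moves, never from a script. Its argument "deltas" is a list that holds one entry, the list of rows, each a list of 6 numbers: the shift along the tool's x, y, z in cm, then the turn, a rotation vector about the tool's x, y, z in degrees. A call has 1 to 12 rows; each row shifts and turns the commanded pose from where the row before left it, along the tool's axes as they then stand; what a row does not reach is not made up. A row lasts 1/10 s, in which the tool goes at most 50 mm and 8.59 degrees, less where a joint would pass 70% of its speed; a pose out of reach is approached as far as the arm can. A call with a gripper value outside its range is refused whole. "hand" is the finger opening in cm, from 0 to 8.54, set as the call begins (left out, the last holds). The fingers move at their own pace and stop on an object; "force" is the grip in N (left out, the last holds). Time passes only in rows, so rows that do not move let the fingers close. It gives the time, the measured TCP pose, the force and the opening at its end, in the units of the state.
- sensors.state(): the state, without advancing time (a new reading comes with each control period).
- cams.snapshot(name): name is "side" or "top"; returns a dict with "pixels" (400x640x3 uint8, red, green, blue), "z_map" (400x640 float32, mm along the optical axis (not along the pixel's ray), 0 where there is no reading), "mtx" (3x3 intrinsics, pixels), "R" (3x3) and "t" (3): a world point X has camera coordinates R X + t. Camera axes: x right, y down, z forward; pixel columns grow to the right and rows downward; lengths in mm; the calibration is good to about 2 mm. A picture is of the moment at which its call begins.
- job.sign_off(): hands the job in, once; it reports no verdict.
The state is a dict: "time": time; "joints": joint angles; "dq": joint speeds; "tau": joint torques, N m; "ee_pos": TCP position; "tool_rot": TCP orientation; "force": force on the tool from outside, world axes, zero at the start; "moment": the same for the moment, N m; "gripper_width": finger opening in mm.
Only numpy, scipy, OpenCV 4.12 (cv2) and the standard library are available. Lean on these libraries where they do the work, as an engineer would, in place of code of your own. Each camera call takes 0.05 s, during which the arm holds its last target.

### The job

Change the yard water over from the supply to the rain tank on the valve board: exactly one of the two red-levered valves stands open, and while it does the interlock plates lock the green one. Swing that red lever fully shut, and only then swing the green rain-tank lever fully open. Leave the other red lever and the blue mug as they are.

Things in the scene. Friction and masses are not known exactly. Their poses are not given: they have to be found in the camera images.
- green_knob (a point): Centre (half-way up) of the upright green round knob, 22 mm across, 50 mm tall, on the end of the green lever: the middle one of three in a row 125 mm apart. The lever turns level about an upright spindle 70 mm from this point. y axis: along the lever, spindle to knob; z: up. The 18 mm wide lever bar's top is 25 mm below this point; the hub discs stand 3 mm higher, all else but the knobs lower.
- red_a_knob (a point): The same point and axes on one red lever (same shape and sizes, red), left or right of the green valve. This lever is the open one at the start. Each lever takes about 4 to 6 N at its knob to move; the knob does not turn on the lever, but slips round in a light pinch.
- red_b_knob (a point): The same point and axes on the other red lever, on the other side of the green valve. It is shut at the start.
- green (a joint): Angle of the green lever, rad: 0 = shut (across its pipe, knob towards the board's left end seen from the robot), 1.57 = fully open (along its pipe, knob towards the robot). Grows counter-clockwise seen from above; firm stop at either end, stays where left. While a red valve is open its plate stops the green lever after about 0.15 rad.
- red_a (a joint): Angle of red lever a, same meaning: 0 = shut, 1.57 = fully open. It starts open, at 1.4 to 1.57.
- red_b (a joint): Angle of red lever b, same meaning. It starts shut, at 0 to 0.08.
- mug_center (a point): Centre (half-way up) of a loose blue enamel mug, 84 mm across and 85 mm tall, standing to the left of the board.

How it is judged (in metres and radians):
On the way, in this order (a step that is already met when the one before it is completed fails the run):
1. the open red lever is swung shut while the green one is still shut (value of joint red_a below 0.2 rad and value of joint green below 0.3 rad), for 0.2 s.
2. then the green lever is swung fully open (value of joint green above 1.37 rad and value of joint red_a below 0.2 rad), for 0.2 s.
At the end, for the whole second after the job is handed in: Both red levers are shut (within 0.2 rad, 11 degrees, of the stop), the green lever is open (above 1.37 rad, within 11 degrees of its stop) and at rest (all of step 2 and value of joint red_b below 0.2 rad and velocity of joint green between -0.05 and 0.05 rad/s); the robot touches nothing.
It fails at once if the red lever that was shut is opened by more than 0.3 rad (value of joint red_b above 0.3 rad).
It fails at once if the mug is shifted by more than 30 mm (distance of mug_center from where it was at the start of the episode above 0.03 m).
It also fails if it takes over 45 s, if anything falls off the work surface, if the arm or the gripper's body presses on something with over 40 N, if the wrist force passes 120 N, or if a joint passes its speed limit or range.

## Working session

There is one attempt and no reset: what is moved stays moved. The work goes in short steps, Python scripts to look and compute and a tool call to move; the robot and the scene stay as the last step left them, time stands still between calls to the robot, and variables do not carry over. Pictures are saved under pics/ and viewed, and the job is handed in when it is done.

Besides the shell and the picture viewer there is one more tool, called after "Request:" by a JSON object that holds its "name" and its "arguments", one argument or row to a line. apply_moves: Moves the arm, as the interface text tells. Its arguments: {"type":"object","properties":{"deltas":{"type":"array","items":{"type":"array","items":{"type":"array","items":{"type":"number"}}}},"hand":{"type":"number"},"force":{"type":"number"}},"required":["deltas"]}

```bash
mkdir -p pics; python3 - <<'E'
from plant import sensors,cams
import cv2,numpy as np
s=sensors.state();print({k:np.round(v,3).tolist() for k,v in s.items()})
for n in ("side","top"):
    d=cams.snapshot(n);cv2.imwrite(f"pics/{n}0.png",d["pixels"][:,:,::-1]);np.savez(f"{n}0.npz",**d)
    print(n,d["mtx"].tolist(),(-d["R"].T@d["t"]).round(),d["R"].round(2).tolist())
E
```

```text
{'time': 0.0, 'joints': [-1.133, 0.213, -0.035, 1.324, 0.0, 1.571], 'dq': [0.001, -0.0, 0.001, -0.001, -0.002, 0.0], 'tau': [-0.001, -68.616, 48.712, 0.018, -0.0, 0.0], 'ee_pos': [211.805, -452.541, 230.814], 'tool_rot': [[0.906, 0.424, -0.0], [0.424, -0.906, 0.001], [0.0, -0.001, -1.0]], 'force': [0.168, -0.066, -0.086], 'moment': [-0.009, -0.011, -0.012], 'gripper_width': 85.302}
side [[427.33567793016175, 0.0, 320.9111057290422], [0.0, 427.33567793016175, 201.86888989662847], [0.0, 0.0, 1.0]] [353. 834. 900.] [[-0.93, -0.37, 0.01], [-0.28, 0.69, -0.66], [0.24, -0.62, -0.75]]
top [[460.78507088317593, 0.0, 315.8946748407575], [0.0, 460.78507088317593, 197.65190528069613], [0.0, 0.0, 1.0]] [ 486.  177. 1052.] [[0.0, -1.0, 0.01], [-1.0, -0.01, -0.09], [0.09, -0.01, -1.0]]
```

View pics/top0.png

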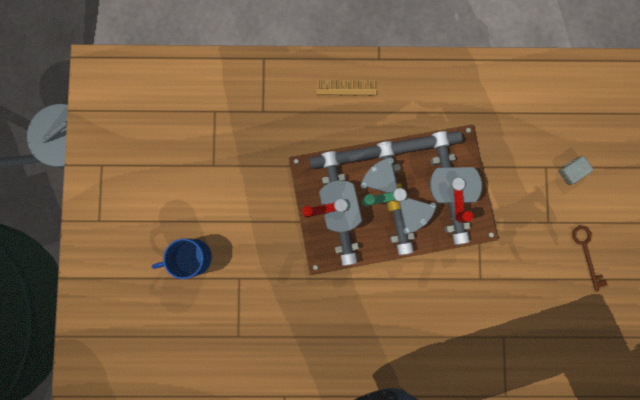

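View pics/side0.png

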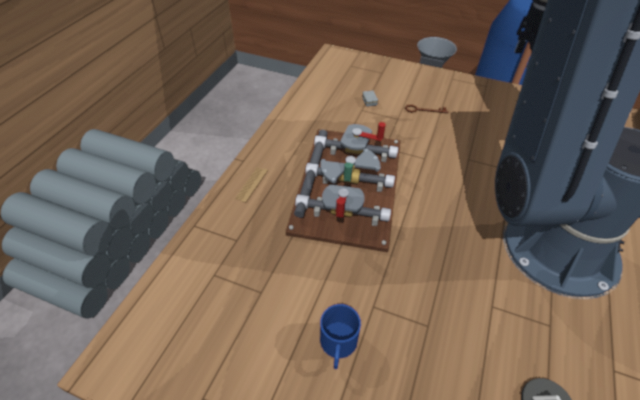

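The top view shows the board tilted about 8°. The right red lever is open, with its knob at (467,216) and hub at (459,184). The left red lever is shut, with its knob at (308,211). The green lever is shut, with its knob at (370,200) and hub at (400,194). The mug is at (187,258), well to the left.

```bash
cat > h.py <<'E'
import numpy as np,cv2
def pts(d,mask):
    v,u=np.nonzero(mask&(d["z_map"]>0));z=d["z_map"][v,u];K=d["mtx"]
    c=np.stack([(u-K[0,2])/K[0,0]*z,(v-K[1,2])/K[1,1]*z,z],1)
    return (c-d["t"])@d["R"],u,v
def masks(d):
    h=cv2.cvtColor(np.ascontiguousarray(d["pixels"]),cv2.COLOR_RGB2HSV).astype(int)
    H,S,V=h[...,0],h[...,1],h[...,2]
    return {"red":((H<5)|(H>174))&(S>180)&(V>70),"green":(H>65)&(H<95)&(S>110)&(V>40)}
def report(d,tag):
    for n,m in masks(d).items():
        k,l,st,_=cv2.connectedComponentsWithStats(m.astype(np.uint8))
        for i in range(1,k):
            if st[i,4]<40: continue
            P,u,v=pts(d,l==i)
            ok=(P[:,2]>0)&(P[:,2]<250)
            P=P[ok];zt=np.percentile(P[:,2],95)
            T=P[P[:,2]>zt-8]
            B=P[(P[:,2]<zt-35)]
            print(tag,n,"px",int(u.mean()),int(v.mean()),"n",len(P),"ztop",zt.round(1),"top c",T.mean(0).round(1),"mid",((T.min(0)+T.max(0))/2).round(1),len(T),"bar far",B.mean(0).round(1) if len(B) else None, len(B))
E
python3 - <<'E'
from h import *
for n in("top","side"):
    d=dict(np.load(n+"0.npz"));report(d,n)
    if n=="top":
        for nm,(u,v) in dict(hubL=(341,205),hubG=(400,194),hubR=(459,184)).items():
            m=np.zeros((400,640),bool);m[v-2:v+3,u-2:u+3]=1
            print(nm,np.median(pts(d,m)[0],0).round(1))
E
```

```text
top red px 461 208 n 319 ztop 150.7 top c [ 536.5 -127.5  148.8] mid [ 536.4 -128.5  147.9] 95 bar far [ 567.5 -130.    95.2] 180
top red px 317 209 n 251 ztop 151.1 top c [545.3 186.7 149.4] mid [545.6 186.7 149.6] 86 bar far [552.5 154.3  99.5] 159
top green px 377 198 n 224 ztop 150.9 top c [568.1  64.7 149.2] mid [568.1  64.7 149. ] 85 bar far [576.3  27.6  99.3] 129
hubL [560.5 116.9 102.6]
hubG [584.   -5.9 101.7]
hubR [ 605.5 -129.4  101.9]
side red px 379 132 n 69 ztop 148.4 top c [ 539.2 -117.7  145.6] mid [ 538.9 -118.1  146.7] 16 bar far [ 542.9 -118.3  104.2] 23
side red px 340 208 n 98 ztop 151.4 top c [546.5 194.8 149.2] mid [546.1 192.7 148.9] 29 bar far [545.7 197.5 109. ] 27
```

Request:
{"name": "apply_moves", "arguments": {
  "deltas": [
    [[3.6,-1.3,0,0,0,0],[3.6,-1.3,0,0,0,0],[3.6,-1.3,0,0,0,0],[3.6,-1.3,0,0,0,0],[3.6,-1.3,0,0,0,0],[3.6,-1.3,0,0,0,0],[3.6,-1.3,0,0,0,0],[3.6,-1.3,0,0,0,0],[3.6,-1.3,0,0,0,0],[3.6,-1.3,0,0,0,0],[3.6,-1.3,0,0,0,0],[3.6,-1.3,0,0,0,0]]
  ],
  "hand": 6
}}

```text
time: 1.3
ee_pos: [537.9, -127.0, 231.0]
tool_rot: [[0.906, 0.424, -0.0], [0.424, -0.906, 0.0], [-0.0, -0.0, -1.0]]
force: [0.4, -0.7, 0.2]
gripper_width: 59.6
```

Request:
{"name": "apply_moves", "arguments": {
  "deltas": [
    [[0,0,0,0,0,-8],[0,0,0,0,0,-8],[0,0,0,0,0,-8],[0,0,0,0,0,-8],[0,0,0,0,0,-8],[0,0,0,0,0,-8]]
  ]
}}

```text
time: 1.9
ee_pos: [536.9, -128.3, 230.9]
tool_rot: [[0.285, 0.958, -0.001], [0.958, -0.285, 0.0], [-0.0, -0.001, -1.0]]
force: [-0.6, 0.1, 0.1]
gripper_width: 60.0
```

```bash
python3 - <<'E'
from plant import sensors
s=sensors.state();print(s["joints"],s["ee_pos"],s["tool_rot"])
E
```

```text
[-2.34639969e-01  3.22910298e-01  1.10267394e-01  1.35890485e+00
  5.92686876e-06  1.62559291e+00] [ 536.91418746 -128.34369073  230.94581201] [[ 2.85412247e-01  9.58404569e-01 -7.29460075e-04]
 [ 9.58404845e-01 -2.85412192e-01  1.80466225e-04]
 [-3.52371446e-05 -7.50625341e-04 -9.99999718e-01]]
```

Request:
{"name": "apply_moves", "arguments": {
  "deltas": [
    [[0,0,0,0,0,-8.5],[0,0,0,0,0,-8.5],[0,0,0,0,0,-8.5],[0,0,0,0,0,-8.5],[0,0,0,0,0,-8.5],[0,0,0,0,0,-8.5],[0,0,0,0,0,-8.5],[0,0,0,0,0,-8.5],[0,0,0,0,0,-8.5],[0,0,0,0,0,-8.5],[0,0,0,0,0,-8.5],[0,0,0,0,0,-8.5]]
  ]
}}

```text
time: 3.1
ee_pos: [536.9, -128.3, 230.9]
tool_rot: [[-0.997, 0.08, -0.001], [0.08, 0.997, 0.0], [0.001, 0.0, -1.0]]
force: [-0.6, -0.9, 0.1]
gripper_width: 59.9
```

Request:
{"name": "apply_moves", "arguments": {
  "deltas": [
    [[0,0,2,0,0,-2.5],[0,0,2,0,0,0],[0,0,0,0,0,0],[0,0,0,0,0,0]]
  ]
}}

```text
time: 3.5
ee_pos: [536.9, -128.3, 191.5]
tool_rot: [[-0.999, 0.042, -0.001], [0.042, 0.999, 0.0], [0.001, 0.0, -1.0]]
force: [-0.6, 0.3, -0.4]
gripper_width: 59.9
```

```bash
python3 - <<'E'
from plant import cams
import cv2
ims=[]
for n in("top","side"):
    d=cams.snapshot(n);p=d["pixels"][:,:,::-1]
    c=p[120:280,280:520] if n=="top" else p[60:220,280:520]
    ims.append(cv2.resize(c,None,fx=1.66*1.5,fy=1.66*1.5) if 0 else cv2.resize(c,(440,293),interpolation=cv2.INTER_CUBIC))
cv2.imwrite("pics/a1.png",cv2.vconcat(ims))
E
```

```text
(no output)
```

View pics/a1.png

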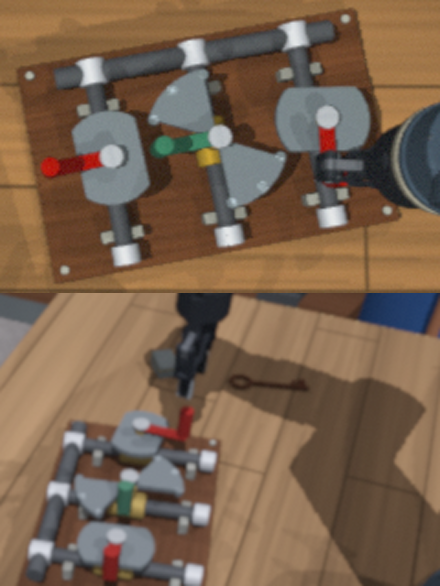

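The gripper hangs over the right red knob: in the side panel the tips are at (185,385) and the knob top is at (187,410). I'll lower over it.

Request:
{"name": "apply_moves", "arguments": {
  "deltas": [
    [[0,0,1.5,0,0,0],[0,0,1.5,0,0,0],[0,0,1.5,0,0,0],[0,0,1.5,0,0,0],[0,0,1.5,0,0,0],[0,0,0.4,0,0,0],[0,0,0,0,0,0]]
  ]
}}

```text
time: 4.3
ee_pos: [537.2, -128.4, 112.7]
tool_rot: [[-0.999, 0.042, -0.0], [0.042, 0.999, -0.0], [0.0, -0.0, -1.0]]
force: [-0.1, -0.0, -0.4]
gripper_width: 60.2
```

Request:
{"name": "apply_moves", "arguments": {
  "deltas": [
    [[0,0,0,0,0,0],[0,0,0,0,0,0],[0,0,0,0,0,0],[0,0,0,0,0,0],[0,0,0,0,0,0],[0,0,0,0,0,0],[0,0,0,0,0,0],[0,0,0,0,0,0]]
  ],
  "hand": 2.6,
  "force": 20
}}

```text
time: 5.1
ee_pos: [537.1, -128.4, 112.3]
tool_rot: [[-0.999, 0.042, -0.0], [0.042, 0.999, 0.0], [0.0, 0.0, -1.0]]
force: [0.2, 0.7, -0.3]
gripper_width: 26.0
```

Request:
{"name": "apply_moves", "arguments": {
  "deltas": [
    [[0,0,0,0,0,0],[0,0,0,0,0,0],[0,0,0,0,0,0]]
  ],
  "hand": 1.8
}}

```text
time: 5.4
ee_pos: [537.1, -128.4, 112.4]
tool_rot: [[-0.999, 0.042, 0.0], [0.042, 0.999, 0.0], [-0.0, 0.0, -1.0]]
force: [-1.0, 0.7, 0.9]
gripper_width: 21.5
```

The fingers stopped at 21.5 mm, so they hold the knob. Now I'll swing it.

Request:
{"name": "apply_moves", "arguments": {
  "deltas": [
    [[-0.03,0.61,0,0,0,5],[-0.03,0.61,0,0,0,5],[-0.03,0.61,0,0,0,5],[-0.03,0.61,0,0,0,5]]
  ]
}}

```text
time: 5.8
ee_pos: [540.8, -104.4, 112.3]
tool_rot: [[-0.923, 0.385, -0.003], [0.385, 0.923, -0.0], [0.003, -0.001, -1.0]]
force: [-15.4, 0.7, 13.0]
gripper_width: 21.4
```

Request:
{"name": "apply_moves", "arguments": {
  "deltas": [
    [[-0.03,0.61,0,0,0,5],[-0.03,0.61,0,0,0,5],[-0.03,0.61,0,0,0,5],[-0.03,0.61,0,0,0,5],[-0.03,0.61,0,0,0,5],[-0.03,0.61,0,0,0,5]]
  ]
}}

```text
time: 6.4
ee_pos: [562.0, -74.1, 112.0]
tool_rot: [[-0.608, 0.794, -0.005], [0.794, 0.608, 0.003], [0.006, -0.002, -1.0]]
force: [-21.1, 16.3, 15.6]
gripper_width: 21.3
```

Request:
{"name": "apply_moves", "arguments": {
  "deltas": [
    [[0.15,0,-0.1,0,0,0],[0.0,0.61,0,0,0,5],[-0.01,0.61,0,0,0,5]]
  ]
}}

```text
time: 6.7
ee_pos: [571.9, -67.0, 112.1]
tool_rot: [[-0.46, 0.888, -0.004], [0.888, 0.46, 0.002], [0.003, -0.003, -1.0]]
force: [-7.7, 4.9, -4.5]
gripper_width: 21.2
```

Request:
{"name": "apply_moves", "arguments": {
  "deltas": [
    [[-0.02,0.61,0,0,0,5],[-0.02,0.61,0,0,0,5],[-0.02,0.5,0,0,0,4],[0,0,0,0,0,0]]
  ]
}}

```text
time: 7.1
ee_pos: [588.7, -60.0, 112.2]
tool_rot: [[-0.233, 0.972, -0.003], [0.972, 0.233, 0.003], [0.004, -0.002, -1.0]]
force: [-2.9, 12.7, -4.9]
gripper_width: 21.2
```

Request:
{"name": "apply_moves", "arguments": {
  "deltas": [
    [[0.05,0.3,0,0,0,2],[0,0.3,0,0,0,1],[0,0,0,0,0,0]]
  ]
}}

```text
time: 7.4
ee_pos: [594.2, -58.9, 112.2]
tool_rot: [[-0.184, 0.983, -0.003], [0.983, 0.184, 0.002], [0.002, -0.003, -1.0]]
force: [-5.1, 3.5, -6.8]
gripper_width: 21.6
```

Request:
{"name": "apply_moves", "arguments": {
  "deltas": [
    [[0,0,0,0,0,0],[0,0,0,0,0,0],[0,0,0,0,0,0],[0,0,-1,0,0,0],[0,0,-2,0,0,0],[0,0,-2,0,0,0],[0,0,-2,0,0,0],[0,0,0,0,0,0]]
  ],
  "hand": 5
}}

```text
time: 8.2
ee_pos: [596.9, -60.2, 186.9]
tool_rot: [[-0.184, 0.983, 0.005], [0.983, 0.184, -0.001], [-0.001, 0.005, -1.0]]
force: [-0.6, -0.4, -0.5]
gripper_width: 49.5
```

Request:
{"name": "apply_moves", "arguments": {
  "deltas": [
    [[3,0,0,0,0,0],[3,0,0,0,0,0],[3,-0.1,0,0,0,0],[3,-0.2,0,0,0,0],[0.6,0,0,0,0,0],[0,0,0,0,0,0],[0,0,0,0,0,0]]
  ]
}}

```text
time: 8.9
ee_pos: [569.6, 62.6, 183.3]
tool_rot: [[-0.183, 0.983, 0.0], [0.983, 0.183, -0.0], [-0.0, 0.0, -1.0]]
force: [0.6, -0.2, -0.9]
gripper_width: 49.9
```

```bash
python3 - <<'E'
from plant import cams
from h import *
ims=[]
for n in("top","side"):
    d=cams.snapshot(n);p=d["pixels"][:,:,::-1];report(d,n)
    c=p[120:280,280:520] if n=="top" else p[60:220,280:520]
    ims.append(cv2.resize(c,(440,293),interpolation=cv2.INTER_CUBIC))
cv2.imwrite("pics/a2.png",cv2.vconcat(ims))
E
```

```text
top red px 317 209 n 257 ztop 150.6 top c [545.1 186.3 149.1] mid [544.8 185.7 147.6] 85 bar far [552.1 154.9  99.5] 167
side red px 339 209 n 74 ztop 149.8 top c [546.1 198.6 147.5] mid [546.3 198.4 147.6] 18 bar far [545.7 197.3 108.4] 19
```

View pics/a2.png

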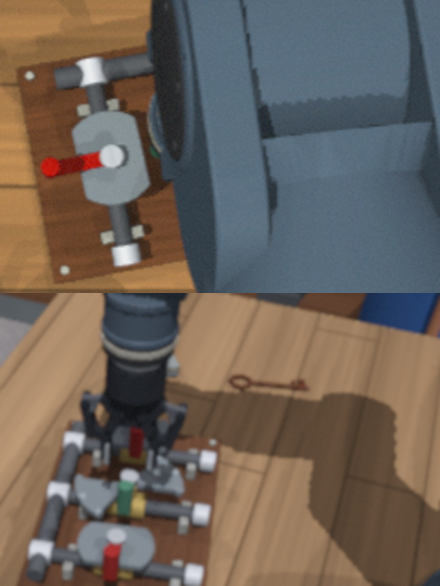

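The side panel shows the right red lever shut, with its knob at (135,442), close behind the green hub. The left red lever hasn't moved. The jaws straddle the green knob at (125,490), so I'll lower and grip it.

Request:
{"name": "apply_moves", "arguments": {
  "deltas": [
    [[0,-0.1,1.5,0,0,0],[0,0,1.5,0,0,0],[0,0,1.5,0,0,0],[0,0,1.5,0,0,0],[0,0,1.0,0,0,0],[0,0,0,0,0,0],[0,0,0,0,0,0]]
  ]
}}

```text
time: 9.7
ee_pos: [568.6, 62.8, 113.7]
tool_rot: [[-0.183, 0.983, 0.0], [0.983, 0.183, -0.0], [-0.0, 0.0, -1.0]]
force: [-0.1, 0.5, -0.2]
gripper_width: 50.1
```

Request:
{"name": "apply_moves", "arguments": {
  "deltas": [
    [[0,0,0,0,0,0],[0,0,0,0,0,0],[0,0,0,0,0,0],[0,0,0,0,0,0],[0,0,0,0,0,0],[0,0,0,0,0,0],[0,0,0,0,0,0]]
  ],
  "hand": 1.8
}}

```text
time: 10.4
ee_pos: [569.1, 63.2, 114.1]
tool_rot: [[-0.184, 0.983, 0.002], [0.983, 0.184, 0.0], [-0.0, 0.002, -1.0]]
force: [0.9, 0.3, 6.0]
gripper_width: 21.3
```

Request:
{"name": "apply_moves", "arguments": {
  "deltas": [
    [[-0.02,-0.61,-0.05,0,0,-5],[-0.02,-0.61,0,0,0,-5],[-0.02,-0.61,0,0,0,-5],[-0.02,-0.61,0,0,0,-5]]
  ]
}}

```text
time: 10.8
ee_pos: [546.8, 53.8, 114.2]
tool_rot: [[-0.511, 0.859, 0.003], [0.859, 0.511, -0.002], [-0.003, 0.001, -1.0]]
force: [12.1, -9.9, -6.9]
gripper_width: 21.4
```

Request:
{"name": "apply_moves", "arguments": {
  "deltas": [
    [[-0.02,-0.61,0,0,0,-5],[-0.02,-0.61,0,0,0,-5],[-0.02,-0.61,0,0,0,-5]]
  ]
}}

```text
time: 11.1
ee_pos: [533.2, 42.3, 114.3]
tool_rot: [[-0.716, 0.698, 0.004], [0.698, 0.716, -0.003], [-0.005, 0.001, -1.0]]
force: [18.8, -12.2, -10.1]
gripper_width: 21.1
```

Request:
{"name": "apply_moves", "arguments": {
  "deltas": [
    [[-0.13,-0.61,0.05,0,0,-5],[-0.04,-0.61,0,0,0,-5],[-0.03,-0.61,0,0,0,-5],[-0.03,-0.61,0,0,0,-5]]
  ]
}}

```text
time: 11.5
ee_pos: [520.6, 22.3, 114.2]
tool_rot: [[-0.912, 0.41, 0.005], [0.41, 0.912, -0.001], [-0.005, 0.001, -1.0]]
force: [18.5, -3.2, -6.0]
gripper_width: 21.4
```

Request:
{"name": "apply_moves", "arguments": {
  "deltas": [
    [[-0.03,-0.61,0,0,0,-5],[-0.03,-0.61,0,0,0,-5],[-0.03,-0.61,0,0,0,-5],[-0.03,-0.61,0,0,0,-5]]
  ]
}}

```text
time: 11.9
ee_pos: [515.6, -0.9, 114.3]
tool_rot: [[-0.997, 0.073, 0.006], [0.073, 0.997, 0.0], [-0.006, 0.001, -1.0]]
force: [17.0, 2.9, -6.2]
gripper_width: 21.6
```

Request:
{"name": "apply_moves", "arguments": {
  "deltas": [
    [[-0.1,-0.61,0,0,0,-5],[-0.03,-0.61,0,0,0,-5],[-0.03,-0.5,0,0,0,-4],[0,-0.2,0,0,0,0],[0,0,0,0,0,0]]
  ]
}}

```text
time: 12.4
ee_pos: [516.8, -16.7, 114.3]
tool_rot: [[-0.986, -0.169, 0.005], [-0.169, 0.986, 0.007], [-0.006, 0.006, -1.0]]
force: [14.3, 29.3, -3.8]
gripper_width: 21.1
```

The stop shows as a 29 N push-back. I'll back off slightly, release, lift and move clear.

Request:
{"name": "apply_moves", "arguments": {
  "deltas": [
    [[0,0.1,0,0,0,0],[0,0,0,0,0,0],[0,0,0,0,0,0],[0,0,0,0,0,0],[0,0,-1,0,0,0],[0,0,-2,0,0,0],[0,0,-3,0,0,0],[0,0,-3,0,0,0],[0,0,-2,0,0,0]]
  ],
  "hand": 5
}}

```text
time: 13.3
ee_pos: [514.5, -19.1, 226.2]
tool_rot: [[-0.986, -0.166, 0.002], [-0.166, 0.986, -0.0], [-0.002, -0.0, -1.0]]
force: [0.4, 0.0, -0.0]
gripper_width: 50.1
```

Request:
{"name": "apply_moves", "arguments": {
  "deltas": [
    [[2,-3,0,0,0,0],[2,-3,0,0,0,0],[2,-3,0,0,0,0],[1,-3,0,0,0,0],[0,-3,0,0,0,0],[0,-3,0,0,0,0],[0,-3,0,0,0,0],[0,-3,0,0,0,0],[0,-3,0,0,0,0],[0,-3,0,0,0,0],[0,0,0,0,0,0]]
  ]
}}

```text
time: 14.4
ee_pos: [495.0, -329.4, 223.3]
tool_rot: [[-0.986, -0.164, -0.0], [-0.164, 0.986, -0.001], [0.0, -0.001, -1.0]]
force: [0.1, 0.4, -0.0]
gripper_width: 50.3
```

```bash
python3 - <<'E'
from plant import cams,sensors
from h import *
ims=[]
for n in("top","side"):
    d=cams.snapshot(n);p=d["pixels"][:,:,::-1];report(d,n)
    c=p[120:280,280:520] if n=="top" else p[60:220,280:520]
    ims.append(cv2.resize(c,(440,293),interpolation=cv2.INTER_CUBIC))
    if n=="top":
        d0=np.load("top0.npz")["pixels"].astype(int)
        print("mug diff",np.abs(d0-d["pixels"])[225:290,145:225].mean())
cv2.imwrite("pics/a3.png",cv2.vconcat(ims))
s=sensors.state();print(s["time"],s["force"],s["ee_pos"])
E
```

```text
top red px 435 187 n 245 ztop 150.6 top c [592.2 -57.  148.6] mid [592.6 -57.5 147.8] 88 bar far [599.4 -94.1  99.7] 129
top red px 317 209 n 254 ztop 151.0 top c [545.5 186.7 149.2] mid [545.7 186.7 149.4] 86 bar far [552.1 154.2  99.4] 161
top green px 404 217 n 274 ztop 150.5 top c [514.6 -15.4 148.8] mid [515.2 -15.8 148.5] 88 bar far [546.6 -10.7  99.7] 165
mug diff 2.502820512820513
side red px 353 141 n 53 ztop 148.1 top c [594.  -46.9 146. ] mid [594.1 -46.1 145.7] 12 bar far [593.4 -47.5 107.6] 11
side red px 339 208 n 91 ztop 150.6 top c [546.5 194.4 148.7] mid [547.2 193.2 147.5] 26 bar far [546.4 198.3 108.6] 21
14.5 [-0.10730814  0.49266949  0.71019106] [ 494.89576262 -326.76394156  223.54214155]
```

View pics/a3.png

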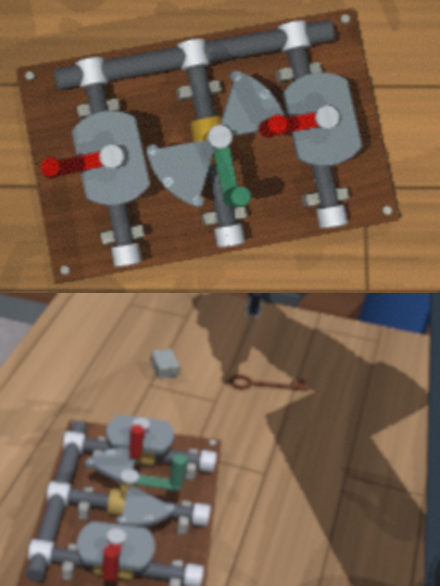

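The final picture shows both red levers shut and the green lever along its pipe. The right red knob is at (277,126), the left at (50,167), and the green at (240,195). From the knob and hub positions, green is at about 1.53 rad and red a at about 0.0 rad. I'll hand it in.

```bash
python3 -c "
from plant import job
print(job.sign_off())"
```

```text
the job is handed in; nothing more can be done
None
```

The changeover is done and handed in at about 14.5 s. I swung the open red lever (right-hand, red a) fully shut, and only then swung the green lever open until it met its stop.

**Last checks, from the top camera:**

| Item | Reading | Needed |
|---|---|---|
| red a | about 0.0 rad | below 0.2 |
| green | about 1.53 rad | above 1.37 |
| red b | about 0.03 rad, knob position the same as at the start | below 0.2 |
| wrist force, arm withdrawn | below 1 N | touching nothing |

- **Mug:** the area around it looked essentially unchanged from the start picture. I did not measure its position.
- **Forces on the way:** I had to trim my arc by 1–2 mm because side forces on the tool reached about 30 N during the red swing. They reached about 33 N when pushing green against its stop.
- **Disagreement:** my first reading of red a was about 1.36 rad, just under the stated 1.4 minimum. My angles may therefore be off by 0.04 rad or more, which still leaves green clear of its limit.

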